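# Blow-dry the incubator's humidifier bottle

### The job

The washed humidifier bottle lies on the drain mat: put it upside down over the upright nozzle of the air dryer, its mouth resting fully down on the round seat, and let go of it. Then push the dryer's red spring-return lever half way down, to where it is level and points at the green mark, and keep it there so that the air blows; never push it all the way down, because full blast lifts the bottle off. Finish while still holding the lever half way down, with the bottle standing on its seat and everything else on the bench left where it was.

Things in the scene. Friction and masses are not known exactly. Their poses are not given: they have to be found in the camera images.
- bottle: light blue rigid hollow plastic bottle, open at one end, about 80 g, 112 mm long: square body 50 x 50 mm, 88 mm long, then a round neck 24 mm long, 38 mm outside, 32 mm inside. Origin at the centre of its closed base, +z along its axis to the mouth, x and y square to the flat sides. Starts lying on a flat side on the mat, mouth pointing to the robot's left (within about 0.7 rad of world +y)
- bottle_mouth (a point): centre of the bottle's open mouth rim, 112 mm from the base; axes as the bottle's
- mat: dark grey ribbed drain mat, 260 x 260 mm, 8 mm thick, fixed; origin at the centre of its underside. It and the dryer stand either side of the middle of the bench and can change places
- dryer: bottle air dryer, fixed: white base 150 (x) x 250 (y) x 40 mm high, with the seat and nozzle at y = +65 mm, the hand valve and lever at y = -65 mm (close beside it at -y a white plate with marks of the lever's travel: grey up, green half way, yellow, red bottom), and at x = +50 mm between them a filter 94 mm high. Origin at the centre of its underside; front -x, facing the robot within 0.35 rad
- seat (a point): centre of the steel seat's flat top, 64 mm across, 48 mm above the bench, at the foot of the nozzle; axes as the dryer's
- nozzle_tip (a point): top of the nozzle, 60 mm above the seat: an upright aluminium peg 22 mm in diameter, its last 12 mm tapering to 12 mm
- lever (a joint): angle of the spring-return lever (rad): 0 at rest, sloping up by 0.26 rad (15 degrees) towards the front; 0.26 = half way = level; 0.52 = all the way down. It springs back up when let go. Pressed on the middle of its grip it takes about 2.5 N to start, 6 N half way, 10 N at the bottom
- lever_grip (a point): centre of the top face of the lever's red grip (55 mm long, 26 mm wide, 20 mm thick), 88 mm in front (-x of the dryer) of the pivot; it moves with the lever: 117 mm above the bench at rest, 95 mm half way, 72 mm all the way down
- lever_pivot (a point): the lever's pivot, 85 mm above the bench; the hinge lies along the dryer's y; axes as the dryer's
- cap: the bottle's white screw cap with two tube stubs, 44 mm wide and 28 mm high, lying on the drain mat; origin at the centre of its underside
- objective: steel microscope objective with a blue ring, 33 mm wide, 52 mm high, standing; origin at the centre of its underside
- dishes: stack of two small clear petri dishes, 38 mm wide, 21 mm high; origin at the centre of the underside
- tipbox: blue pipette-tip box with yellow tips, 85 x 120 mm, 56 mm high; origin at the centre of its underside
- reagent: closed amber reagent bottle with a blue cap, 60 mm wide, 130 mm high, standing; origin at the centre of its underside
- tuberack: green tube rack with seven tubes, 70 x 160 mm, 72 mm high; origin at the centre of its underside
- pipette: white micropipette lying on the bench, about 240 mm long, 26 mm wide and high; origin under the front end of its hand grip, x towards its nose
- warmblock: aluminium dish-warming block, 140 x 70 mm, 30 mm high; origin at the centre of its underside
Not all that is in view belongs to the job. Of the things like the bottle, leave any that is yellow; of the rest the larger one is meant.

How it is judged:
On the way, in this order (a step that is already met when the one before it is completed fails the run):
1. the bottle stands upside down over the nozzle, mouth down on the seat, let go, the lever still up (horizontal distance between bottle_mouth and seat below 0.008 m and z of bottle_mouth in the frame of seat between -0.004 and 0.005 m and angle between bottle's own z axis and vertical above 3.04 rad and contact force between the fingers and bottle below 0.1 N and value of joint lever below 0.06 rad), for 0.3 s.
2. the lever is held about half way down by the fingers (horizontal distance between bottle_mouth and seat below 0.008 m and z of bottle_mouth in the frame of seat between -0.004 and 0.005 m and angle between bottle's own z axis and vertical above 3.04 rad and contact force between the fingers and bottle below 0.1 N and value of joint lever between 0.18 and 0.34 rad and contact force between the fingers and dryer above 1 N), for 0.5 s.
At the end, for the whole second after the job is handed in: The bottle stands upside down over the nozzle, its mouth within 8 mm of the seat's centre and 5 mm of its top, upright within 0.1 rad, still and not touched by the fingers, and the fingers hold the lever (more than 1 N on the dryer) between 0.18 and 0.34 rad, half way being 0.26 (all of step 2 and linear speed of bottle below 0.02 m/s); the arm keeps its last pose, push and grip.
It fails at once if the lever pushed all the way down (beyond 0.46 of 0.52 rad) (value of joint lever above 0.46 rad).
It fails at once if the air turned on (lever beyond 0.12 rad) while the bottle is not in place on the seat (value of joint lever above 0.12 rad and not (horizontal distance between bottle_mouth and seat below 0.008 m and z of bottle_mouth in the frame of seat between -0.004 and 0.005 m and angle between bottle's own z axis and vertical above 3.04 rad)).
It fails at once if anything else on the bench moved by more than 25 mm (distance of any of cap, objective, dishes, tipbox, reagent, tuberack, pipette, warmblock from where it was at the start of the episode above 0.025 m).
It also fails if it takes over 64 s, if anything falls off the work surface, if the arm or the gripper's body presses on something with over 40 N, if the wrist force passes 120 N, or if a joint passes its speed limit or range.

### The arm

A 6-joint arm with a two-finger parallel gripper is mounted at the origin on the work surface. World frame = base frame: x ahead of the robot, y to its left, z up, the work surface at z = 0. Lengths are in m, angles in rad, forces in N, time in s.
With the tool pointing down it reaches from about 0.325 to 0.875 m from the base axis. Payload 4.4 kg.
Tool frame: the origin (TCP) lies at the very end of the fingers, on their centre line; the grasp point (between the pads) lies 19 mm behind it; z points along the fingers, y is the line along which they close (so a half turn about z gives the same grasp; the last joint's range is limited). The gripper opens to 85 mm and grips with 20 to 120 N. Pads are 22 mm wide; open, the fingers measure 114 mm over their backs; the gripper's body (76 mm by 85 mm) begins 54 mm behind the grasp point. The pads swing forward as they close: fully open they stand 13 mm farther back than shut.
Start: joints at [-1.387, 0.207, 1.542, -0, 1.393, -0.15], TCP at [0.188, -0.543, 0.231] pointing down, gripper open.
Joint ranges: [-2.73, 2.73], [-0.86, 2.22], [0.23, 2.46], [-1.11, 4.25], [0.08, 2.63], [-2.82, 2.82]. Speed limits (rad/s): [2.79, 2.79, 3.14, 3.14, 3.14, 3.14].

### API

Orientations are given as a 3x3 rotation matrix whose columns are the frame's x, y, z axes.
In Python, from station import * gives the robot as it stands.
- The arm moves only by the tool play_rows, never from a script. Its argument "motion" is a list of rows, each a list of 5 numbers: the opening, from -1 (shut) to 1 (fully open), then the shift along the tool's x, y, z in mm, then the turn about the tool's z in rad. A call has 1 to 8 rows; each row shifts and turns the commanded pose from where the row before left it, along the tool's axes as they then stand; what a row does not reach is not made up. A row lasts 1/12 s, in which the tool goes at most 41.7 mm and 7.16 degrees, less where a joint would pass 70% of its speed; a pose out of reach is approached as far as the arm can. A call is refused whole if a number of a shift passes 41.7 or a number of a turn 0.125, either way. A call with a gripper value outside its range is refused whole. The fingers move at their own pace and stop on an object; "grip_force" is the grip in N (left out, the last holds). Time passes only in rows, so rows that do not move let the fingers close. It gives the time, the measured TCP pose, the force, the opening and the grip force at its end, in the units of the state.
- observe(): the state, without advancing time (a new reading comes with each control period).
- capture(name): name is "side" or "top"; returns a dict with "image" (480x640x3 uint8, blue, green, red), "fx", "fy", "cx", "cy" (pixels), "extrinsics" (4x4, takes a point from world to camera coordinates). Camera axes: x right, y up, looking along -z (the intrinsics and any distortion apply to the point x, -y, -z); pixel columns grow to the right and rows downward; lengths in m; the calibration is good to about 2 mm. A picture is of the moment at which its call begins. There is no depth.
- hand_in(): hands the job in; it is judged then, once.
Trained networks look in a picture, given as the dict that the camera call returned (one of the last four; its "shot" number tells which), for a name from the list of things; names that differ only in an ending like _2 or _b are one class to them, and where a whole thing is asked for, a point or a joint stands for the part that bears it (a point fixed in the world has none). Each returns a list of dicts, best first, with "score" (0 to 1); they miss things now and then, are a little off and sometimes report something else, mostly with a low value. They report only what shows in the picture. A call takes as long as a camera call. They do not tell look-alikes from the thing itself.
- outline_of(target, picture): "region" (480x640 bool, what is visible of it) and "box" ([left, top, width, height] in pixels, round what is visible of it).
The state is a dict: "clock": time; "joint_pos": joint angles; "qd": joint speeds; "tau": joint torques, N m; "position": TCP position; "tool_rot": TCP orientation; "ft_force": force on the tool from outside, world axes, zero at the start; "moment": the same for the moment, N m; "grip_width": opening from 0.0 (shut) to 1.0 (fully open); "finger_force": force on a finger pad.
Only numpy, scipy, OpenCV 4.12 (cv2) and the standard library are available. Lean on these libraries where they do the work, as an engineer would, in place of code of your own. Each camera call takes 0.05 s, during which the arm holds its last target. There are 200 camera calls.

## Working session

There is one attempt and no reset: what is moved stays moved. The work goes in short steps, Python scripts to look and compute and a tool call to move; the robot and the scene stay as the last step left them, time stands still between calls to the robot, and variables do not carry over. Pictures are saved under pics/ and viewed, at most 10 in all, crops included, and the job is handed in when it is done.

Besides the shell and the picture viewer there is one more tool, called after "Request:" as a command line: name --pt "numbers of a row" for each row, then --argument value for the rest. play_rows: Moves the arm, as the interface text tells. Its arguments: {"type":"object","properties":{"motion":{"type":"array"},"grip_force":{"type":"number"}},"required":["motion"]}

```bash
ls; mkdir -p pics; cat > h.py <<'E'
from station import *
import numpy as np, cv2
def px(c,P):
    E=np.array(c["extrinsics"]); p=E[:3,:3]@np.array(P,float)+E[:3,3]
    return np.array([c["cx"]+c["fx"]*p[0]/-p[2], c["cy"]-c["fy"]*p[1]/-p[2]])
def ray(c,u,v,z):
    E=np.array(c["extrinsics"]); d=np.array([(u-c["cx"])/c["fx"],-(v-c["cy"])/c["fy"],-1])
    R=E[:3,:3]; o=-R.T@E[:3,3]; d=R.T@d
    return o+d*(z-o[2])/d[2]
def cam(c):
    E=np.array(c["extrinsics"]); return -E[:3,:3].T@E[:3,3]
E
python3 - <<'E'
from h import *
s=observe(); print(s)
for n in("top","side"):
    c=capture(n); cv2.imwrite(f"pics/{n}0.png",c["image"]); print(n,[c[k] for k in("fx","fy","cx","cy")],cam(c),c.keys())
    for t in("bottle","dryer","seat","nozzle_tip","lever","cap","mat"):
        print(t,[(round(r["score"],2),r["box"]) for r in outline_of(t,c)])
E
```

```text
pics
{'clock': 0.0, 'joint_pos': array([-1.38745885e+00,  2.07447614e-01,  1.54299556e+00,  1.39360695e-05,
        1.39349660e+00, -1.50509860e-01]), 'qd': array([-1.69693728e-04,  3.82698685e-05,  3.00636749e-03,  1.40545846e-03,
       -1.11860443e-03, -6.81092900e-04]), 'tau': array([ 1.56562743e-03, -3.83032286e+01, -2.91594994e+01, -1.54625254e-04,
        1.05233886e-02, -9.60385648e-06]), 'position': array([ 0.18826136, -0.54248668,  0.23009036]), 'tool_rot': array([[ 9.44789528e-01,  3.27677550e-01, -4.14420198e-04],
       [ 3.27677608e-01, -9.44786774e-01,  2.31028188e-03],
       [ 3.65488786e-04, -2.31852635e-03, -9.99997245e-01]]), 'ft_force': array([ 0.1441803 ,  1.19234356, -0.6193129 ]), 'moment': array([ 0.03475515, -0.04618169,  0.02311871]), 'finger_force': 0.0, 'grip_width': 0.9993628199352047}
top [474.4133403861859, 474.4133403861859, 322.250086307156, 242.9260015915978] [0.35782903 0.00995903 1.21154018] dict_keys(['image', 'fx', 'fy', 'cx', 'cy', 'extrinsics', 'shot'])
bottle [(0.94, [262.5, 333.6, 38.5, 17.5]), (0.88, [204.6, 243.2, 45.6, 24.6]), (0.82, [207
[... 307 characters left out ...]
16.8]), (0.35, [300.0, 143.1, 51.9, 37.5])]
mat [(0.64, [177.0, 200.9, 103.6, 96.9])]
side [459.3013579113697, 459.3013579113697, 316.5795480487648, 237.32255185226026] [-1.51392782e-04  7.62403350e-01  6.43387054e-01] dict_keys(['image', 'fx', 'fy', 'cx', 'cy', 'extrinsics', 'shot'])
bottle [(0.89, [234.5, 303.6, 45.5, 48.5]), (0.64, [302.6, 350.8, 68.9, 54.8]), (0.63, [357.9, 320.9, 36.1, 33.6])]
dryer [(0.73, [372.2, 200.5, 30.0, 10.8]), (0.62, [311.6, 194.6, 102.7, 68.5])]
seat []
nozzle_tip [(0.94, [310.8, 190.4, 98.2, 71.4])]
lever [(0.72, [219.0, 223.7, 53.5, 40.5]), (0.61, [374.9, 201.4, 29.5, 13.7])]
cap [(0.53, [196.7, 300.7, 22.9, 16.0])]
mat [(0.84, [153.0, 281.7, 172.8, 117.4])]
```

View pics/top0.png

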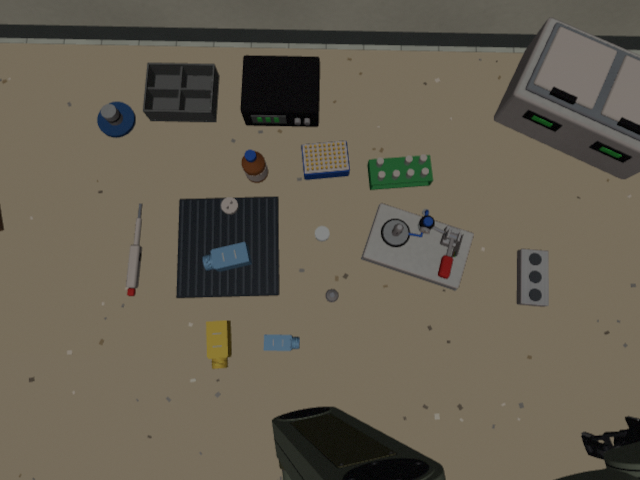

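View pics/side0.png

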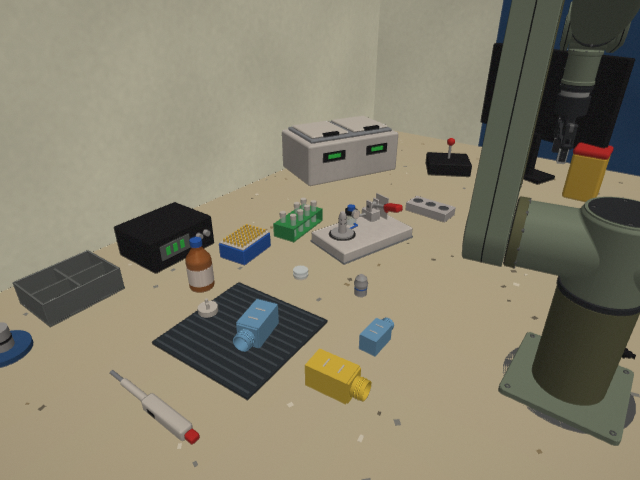

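The top view shows three candidates. They are the blue bottle on the mat at (228,257), a yellow one at (218,343) and a smaller blue one at (282,343). I choose the large blue one on the mat. The dryer is at (418,245), with its seat near (396,233) and its red grip near (446,267).

```bash
cat > fit.py <<'E'
from h import *
from scipy.optimize import minimize
def mask(c,parts):
    m=np.zeros((480,640),np.uint8)
    for p in parts:
        q=np.array([px(c,P) for P in p])
        cv2.fillConvexPoly(m,cv2.convexHull(np.round(q*16).astype(np.int32)),1,shift=4)
    return m>0
def Rz(a): return np.array([[np.cos(a),-np.sin(a),0],[np.sin(a),np.cos(a),0],[0,0,1]])
box=lambda x0,x1,y0,y1,z0,z1: np.array([[x,y,z] for x in(x0,x1) for y in(y0,y1) for z in(z0,z1)])
th=np.linspace(0,2*np.pi,24,endpoint=False)
cyl=lambda x,y,r,z0,z1,r2=None: np.array([[x+rr*np.cos(t),y+rr*np.sin(t),z] for z,rr in((z0,r),(z1,r2 or r)) for t in th])
def bottle(v): # v: centre of base x,y, yaw; axis horizontal, z .033
    n=np.array([[l,19*np.cos(t)/1e3,19*np.sin(t)/1e3] for l in(.088,.112) for t in th])
    return [(Rz(v[2])@p.T).T+[v[0],v[1],.033] for p in (box(0,.088,-.025,.025,-.025,.025),n)]
def dryer(v):
    return [(Rz(v[2])@p.T).T+[v[0],v[1],0] for p in (box(-.075,.075,-.125,.125,0,.04),)]
def fit(model,obs,v0):
    f=lambda v:sum(1-(mask(c,model(v))&r).sum()/(mask(c,model(v))|r).sum() for c,r in obs)
    b=None
    for s in(.02,.01,.005):
        sim=np.vstack([v0]+[np.array(v0)+d for d in np.diag([s,s,s*8])])
        b=minimize(f,v0,method="Nelder-Mead",options=dict(initial_simplex=sim,maxiter=150)); v0=b.x
    return b.x,b.fun
E
python3 - <<'E'
from fit import *
ct=capture("top"); cs=capture("side")
pick=lambda c,t,u,v:[r["region"] for r in outline_of(t,c) if r["region"][v-4:v+5,u-4:u+5].any()]
g=ray(ct,228,257,.05); print(g)
rt=pick(ct,"bottle",230,256)[0]; rs=pick(cs,"bottle",258,322)
print([x.sum() for x in rs])
v0=[g[0]-.005,g[1]-.055,1.75]
print("bottle top",fit(bottle,[(ct,rt)],v0),"both",fit(bottle,[(ct,rt),(cs,rs[0])],v0))
d=pick(ct,"dryer",420,260)[0]
print("dryer",fit(dryer,[(ct,d)],[*ray(ct,418,245,.04)[:2],-.25]))
for n,(u,v,z) in dict(seat=(396,233,.048),grip=(446,267,.117)).items(): print(n,ray(ct,u,v,z))
a=cv2.resize(ct["image"][180:300,350:490],None,fx=5,fy=5,interpolation=cv2.INTER_CUBIC)[:, :700]
b=cv2.resize(ct["image"][230:290,185:285],None,fx=5,fy=5,interpolation=cv2.INTER_CUBIC)
cv2.imwrite("pics/c1.png",a);cv2.imwrite("pics/c2.png",b)
E
```

```text
[0.5416427  0.24558194 0.05      ]
[np.int64(1545)]
bottle top (array([0.55848098, 0.199554  , 1.84304849]), np.float64(0.03663985701519212)) both (array([0.55828696, 0.19974694, 1.85210154]), np.float64(0.1317138868930241))
dryer (array([ 0.58713786, -0.22918189, -0.31382573]), np.float64(0.04041204437400947))
seat [ 0.61201084 -0.1716399   0.048     ]
grip [ 0.5184958  -0.27662361  0.117     ]
```

View pics/c1.png

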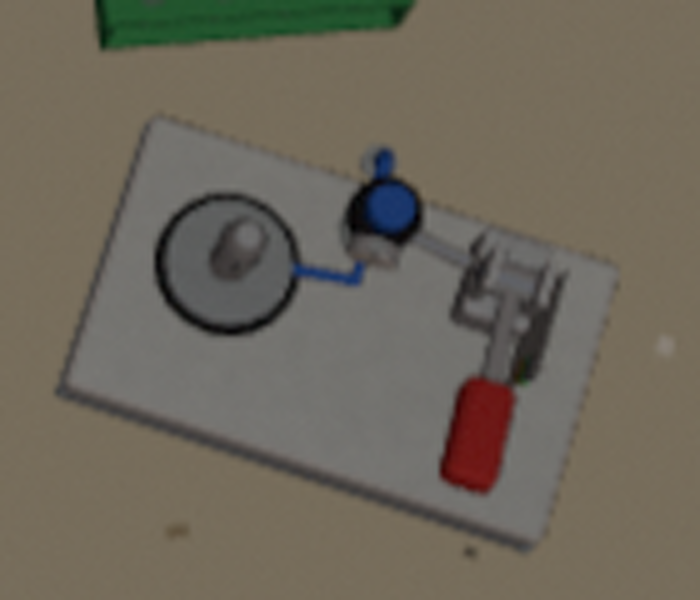

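View pics/c2.png

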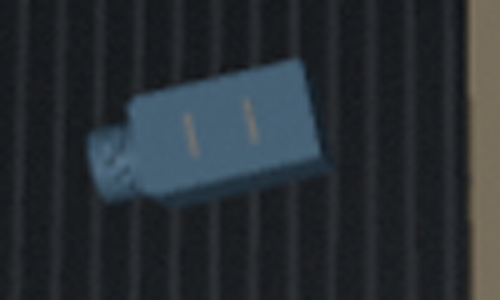

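The crops confirm the choice: a plain light blue body on the ribbed mat with its mouth to the left. The seat ring centre is at about (395.6,232.8) and the lever grip at about (445.6,266.8). I'll turn the tool first, then travel.

Request:
play_rows --pt "1 0 0 0 -0.12" --pt "1 0 0 0 -0.12" --pt "1 0 0 0 -0.12" --pt "1 0 0 0 -0.12" --pt "1 0 0 0 -0.12" --pt "1 0 0 0 -0.12" --pt "1 0 0 0 -0.12" --pt "1 0 0 0 -0.12"

```text
clock: 1.72
position: [0.1884, -0.5433, 0.2313]
tool_rot: [[0.268, 0.963, -0.0], [0.963, -0.268, -0.0], [-0.0, -0.0, -1.0]]
ft_force: [-1.1, 0.1, 0.0]
grip_width: 1.002
finger_force: 0.0
```

Request:
play_rows --pt "1 0 0 0 -0.12" --pt "1 0 0 0 -0.12" --pt "1 0 0 0 -0.12" --pt "1 0 0 0 -0.12" --pt "1 0 0 0 -0.074" --pt "1 0 0 0 0"

```text
clock: 2.22
position: [0.1884, -0.5433, 0.2313]
tool_rot: [[-0.275, 0.962, -0.0], [0.962, 0.275, -0.0], [-0.0, -0.0, -1.0]]
ft_force: [0.1, 0.4, -1.0]
grip_width: 1.0
finger_force: 0.0
```

```bash
cat >> h.py <<'E'
def to(P,yaw=None):
    s=observe(); R=np.array(s["tool_rot"]); y=np.arctan2(R[1,0],R[0,0])
    print("t",round(s["clock"],2),"pos",np.round(s["position"],4),"yaw",round(y,4),"F",np.round(s["ft_force"],1),"w",round(s["grip_width"],3),"ff",round(s["finger_force"],1),"q",np.round(s["joint_pos"],2))
    print("tool shift mm",np.round(R.T@(np.array(P)-s["position"])*1e3,1), "" if yaw is None else "turn %.3f"%(-(yaw-y)))
E
python3 -c "
from h import *
to([.553,.217,.20],1.848)"
```

```text
t 2.22 pos [ 0.1884 -0.5433  0.2313] yaw 1.8489 F [ 0.1  0.4 -1. ] w 1.0 ff 0.0 q [-1.39  0.21  1.54 -0.    1.39 -1.67]
tool shift mm [630.9 559.3  31.3] turn 0.001
```

Request:
play_rows --pt "1 29 25.5 0 0" --pt "1 29 25.5 0 0" --pt "1 29 25.5 0 0" --pt "1 29 25.5 0 0" --pt "1 29 25.5 0 0" --pt "1 29 25.5 0 0" --pt "1 29 25.5 0 0" --pt "1 29 25.5 0 0"

```text
clock: 2.88
position: [0.3216, -0.2627, 0.2315]
tool_rot: [[-0.271, 0.963, 0.001], [0.963, 0.271, -0.001], [-0.001, 0.001, -1.0]]
ft_force: [0.8, -0.4, -0.2]
grip_width: 1.0
finger_force: 0.0
```

Request:
play_rows --pt "1 29 25.5 0 0" --pt "1 29 25.5 0 0" --pt "1 29 25.5 0 0" --pt "1 29 25.5 0 0" --pt "1 29 25.5 0 0" --pt "1 29 25.5 0 0" --pt "1 29 25.5 0 0" --pt "1 29 25.5 0 0"

```text
clock: 3.55
position: [0.4545, 0.0166, 0.2317]
tool_rot: [[-0.272, 0.962, 0.001], [0.962, 0.272, -0.0], [-0.001, 0.001, -1.0]]
ft_force: [1.3, -0.8, 0.2]
grip_width: 1.0
finger_force: 0.0
```

Request:
play_rows --pt "1 29 25.5 0 0" --pt "1 29 25.5 0 0" --pt "1 29 25.5 10 0" --pt "1 29 25.5 10 0" --pt "1 29 25.5 10 0" --pt "1 20 20 0 0" --pt "1 0 0 0 0"

```text
clock: 4.13
position: [0.5518, 0.2182, 0.2002]
tool_rot: [[-0.276, 0.961, 0.0], [0.961, 0.276, 0.002], [0.002, 0.001, -1.0]]
ft_force: [-0.8, -0.5, 0.0]
grip_width: 0.999
finger_force: 0.0
```

```bash
python3 - <<'E'
from h import *
to([.553,.217,.017],1.848)
c=capture("top")
h=[np.round(ray(c,*x[:2],.048),4) for x in cv2.HoughCircles(cv2.resize(cv2.cvtColor(c["image"],cv2.COLOR_BGR2GRAY),None,fx=4,fy=4,interpolation=cv2.INTER_CUBIC),cv2.HOUGH_GRADIENT,2,50,param1=80,param2=40,minRadius=44,maxRadius=64)[0]/4]
print(h)
E
```

```text
t 4.13 pos [0.5518 0.2182 0.2002] yaw 1.8502 F [-0.8 -0.5  0. ] w 0.999 ff 0.0 q [ 0.23  0.27  1.53  0.    1.34 -0.05]
tool shift mm [ -1.8   0.7 183.2] turn 0.002
[array([ 0.6113, -0.1698,  0.048 ]), array([0.7667, 0.1853, 0.048 ]), array([0.9007, 0.5506, 0.048 ]), array([0.533 , 0.2808, 0.048 ])]
```

Request:
play_rows --pt "1 -1.5 0.5 36 0" --pt "1 0 0 36 0" --pt "1 0 0 36 0" --pt "1 0 0 36 0" --pt "1 0 0 20 0" --pt "1 0 0 19 0" --pt "1 0 0 0 0"

```text
clock: 4.77
position: [0.5473, 0.2101, 0.014]
tool_rot: [[-0.271, 0.963, -0.009], [0.963, 0.271, -0.003], [0.0, -0.01, -1.0]]
ft_force: [-1.3, -0.1, -0.9]
grip_width: 1.001
finger_force: 0.0
```

Request:
play_rows --pt "-1 0 0 0 0" --pt "-1 0 0 0 0" --pt "-1 0 0 0 0" --pt "-1 0 0 0 0" --pt "-1 0 0 0 0" --pt "-1 0 0 0 0" --pt "-1 0 0 0 0" --grip_force 20

```text
clock: 5.35
position: [0.5535, 0.2125, 0.0208]
tool_rot: [[-0.273, 0.962, 0.004], [0.962, 0.273, 0.0], [-0.001, 0.004, -1.0]]
ft_force: [-0.2, -0.2, 7.4]
grip_width: 0.582
finger_force: 21.7
```

Request:
play_rows --pt "-1 0 0 -10 0" --pt "-1 0 0 -25 0" --pt "-1 0 0 -41 0" --pt "-1 0 0 -41 0" --pt "-1 0 0 -41 0" --pt "-1 0 0 0 0" --pt "-1 0 0 0 0"

```text
clock: 5.93
position: [0.5541, 0.2132, 0.1811]
tool_rot: [[-0.274, 0.962, 0.009], [0.962, 0.274, 0.002], [-0.0, 0.009, -1.0]]
ft_force: [-0.0, 1.0, -0.8]
grip_width: 0.579
finger_force: 21.4
```

```bash
python3 - <<'E'
from h import *
to([.610,-.169,.25])
c=capture("side"); cv2.imwrite("pics/s2.png",cv2.resize(c["image"][130:370,180:420],None,fx=2.4,fy=2.4))
E
```

```text
t 5.93 pos [0.5541 0.2132 0.1811] yaw 1.8481 F [-0.   1.  -0.8] w 0.579 ff 21.4 q [ 0.22  0.28  1.55  0.    1.3  -0.06]
tool shift mm [-382.9  -50.2  -69.2]
```

View pics/s2.png

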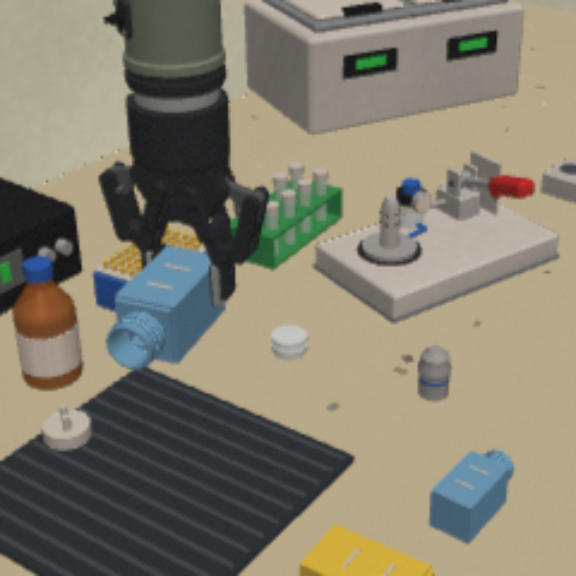

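The side view shows the bottle held level by its base end, with the mouth towards the camera. I'll lower it over the mat and relax the grip in small steps so the neck swings down.

Request:
play_rows --pt "0.0 0 0 35 0" --pt "0.0 0 0 35 0" --pt "0.0 0 0 0 0" --pt "0.0 0 0 0 0"

```text
clock: 6.32
position: [0.5471, 0.2114, 0.1016]
tool_rot: [[-0.273, 0.962, -0.011], [0.962, 0.273, -0.002], [0.001, -0.011, -1.0]]
ft_force: [0.8, -0.8, -1.3]
grip_width: 0.586
finger_force: 21.8
```

Request:
play_rows --pt "0.1 0 0 0 0" --pt "0.1 0 0 0 0" --pt "0.1 0 0 0 0"

```text
clock: 6.57
position: [0.5533, 0.2128, 0.1085]
tool_rot: [[-0.273, 0.962, 0.004], [0.962, 0.273, 0.001], [-0.0, 0.004, -1.0]]
ft_force: [-0.1, -0.1, -0.3]
grip_width: 0.584
finger_force: 21.8
```

Request:
play_rows --pt "0.13 0 0 0 0" --pt "0.13 0 0 0 0" --pt "0.13 0 0 0 0"

```text
clock: 6.82
position: [0.5521, 0.2125, 0.1072]
tool_rot: [[-0.274, 0.962, 0.002], [0.962, 0.274, 0.0], [-0.0, 0.002, -1.0]]
ft_force: [-0.1, -0.4, -1.4]
grip_width: 0.581
finger_force: 21.8
```

Request:
play_rows --pt "0.145 0 0 0 0" --pt "0.145 0 0 0 0" --pt "0.145 0 0 0 0"

```text
clock: 7.07
position: [0.5516, 0.2124, 0.1063]
tool_rot: [[-0.273, 0.962, 0.0], [0.962, 0.273, 0.0], [0.0, 0.0, -1.0]]
ft_force: [-0.1, 0.6, -1.2]
grip_width: 0.582
finger_force: 21.8
```

Request:
play_rows --pt "0.155 0 0 0 0" --pt "0.155 0 0 0 0" --pt "0.155 0 0 0 0"

```text
clock: 7.32
position: [0.5515, 0.2124, 0.1062]
tool_rot: [[-0.274, 0.962, -0.0], [0.962, 0.274, -0.0], [-0.0, -0.0, -1.0]]
ft_force: [-0.6, -0.2, -1.2]
grip_width: 0.587
finger_force: 21.8
```

Request:
play_rows --pt "0.16 0 0 0 0" --pt "0.16 0 0 0 0" --pt "0.16 0 0 0 0"

```text
clock: 7.57
position: [0.5516, 0.2123, 0.1063]
tool_rot: [[-0.273, 0.962, -0.0], [0.962, 0.273, -0.0], [0.0, -0.0, -1.0]]
ft_force: [0.6, 0.8, -1.9]
grip_width: 0.584
finger_force: 21.8
```

```bash
python3 - <<'E'
from h import *
to([.610,-.169,.25])
c=capture("side"); 
for r in outline_of("bottle",c): print(r["score"],r["box"])
E
```

```text
t 7.57 pos [0.5516 0.2123 0.1063] yaw 1.8477 F [ 0.6  0.8 -1.9] w 0.584 ff 21.8 q [ 0.22  0.37  1.61  0.    1.16 -0.06]
tool shift mm [-382.8  -48.1 -143.7] 
0.82 [305.2, 348.3, 64.5, 58.4]
0.71 [228.5, 270.5, 45.4, 44.2]
0.58 [360.6, 321.5, 33.5, 33.3]
```

Request:
play_rows --pt "0.166 0 0 0 0" --pt "0.166 0 0 0 0" --pt "0.166 0 0 0 0"

```text
clock: 7.92
position: [0.5516, 0.2124, 0.1063]
tool_rot: [[-0.273, 0.962, -0.0], [0.962, 0.273, -0.0], [-0.0, -0.0, -1.0]]
ft_force: [0.6, -0.6, -1.3]
grip_width: 0.584
finger_force: 16.7
```

Request:
play_rows --pt "0.17 0 0 0 0" --pt "0.17 0 0 0 0" --pt "0.17 0 0 0 0"

```text
clock: 8.17
position: [0.5516, 0.2124, 0.1063]
tool_rot: [[-0.273, 0.962, -0.0], [0.962, 0.273, 0.0], [0.0, -0.0, -1.0]]
ft_force: [-0.7, 0.6, -1.6]
grip_width: 0.585
finger_force: 7.3
```

Request:
play_rows --pt "0.174 0 0 0 0" --pt "0.174 0 0 0 0" --pt "0.174 0 0 0 0"

```text
clock: 8.42
position: [0.5518, 0.2124, 0.1066]
tool_rot: [[-0.273, 0.962, 0.001], [0.962, 0.273, 0.0], [0.0, 0.001, -1.0]]
ft_force: [-0.2, 0.3, -0.2]
grip_width: 0.581
finger_force: 0.0
```

```bash
python3 - <<'E'
from h import *
to([.610,-.169,.25])
c=capture("side"); 
for r in outline_of("bottle",c): print(r["score"],r["box"])
E
```

```text
t 8.42 pos [0.5518 0.2124 0.1066] yaw 1.8478 F [-0.2  0.3 -0.2] w 0.581 ff 0.0 q [ 0.22  0.37  1.61  0.    1.16 -0.06]
tool shift mm [-382.8  -48.2 -143.5] 
0.9 [239.4, 292.5, 45.2, 52.2]
0.58 [305.2, 348.6, 63.9, 57.1]
0.56 [359.5, 319.9, 33.9, 37.3]
```

```bash
python3 - <<'E'
from h import *
c=capture("side"); cv2.imwrite("pics/s3.png",cv2.resize(c["image"][200:380,160:360],None,fx=3,fy=3))
E
```

```text
(no output)
```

View pics/s3.png

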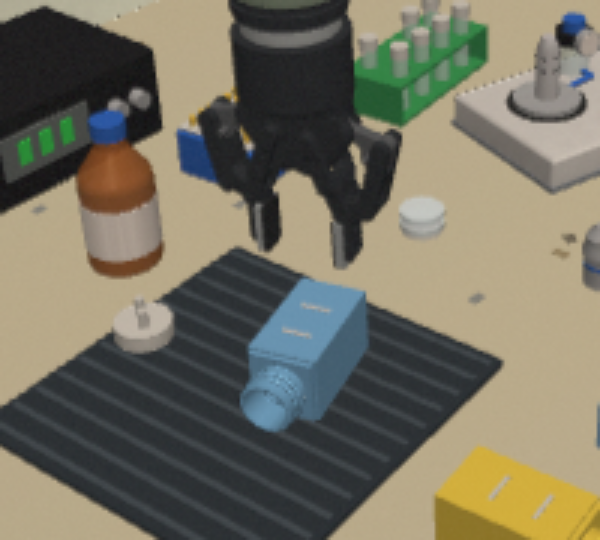

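It dropped flat onto the mat and lies there unharmed. The grip does respond smoothly: 0.166 gives 17 N, 0.170 gives 7 N and 0.174 gives 0 N. I'll step aside, measure the bottle again and regrasp nearer the base.

Request:
play_rows --pt "1 -20 -30 -20 0" --pt "1 -20 -35 -10 0" --pt "1 -20 -35 0 0" --pt "1 -20 -35 0 0" --pt "1 0 0 0 0"

```text
clock: 8.98
position: [0.4361, 0.0954, 0.1339]
tool_rot: [[-0.271, 0.963, -0.01], [0.963, 0.271, -0.002], [0.0, -0.01, -1.0]]
ft_force: [0.1, -0.0, -0.5]
grip_width: 1.001
finger_force: 0.0
```

```bash
python3 - <<'E'
from fit import *
ct=capture("top"); cs=capture("side")
P=[r for r in outline_of("bottle",ct) if ray(ct,r["box"][0]+r["box"][2]/2,r["box"][1]+r["box"][3]/2,.05)[0]>.45]
print([(r["score"],r["box"]) for r in P])
rt=P[0]["region"]
rs=[r["region"] for r in outline_of("bottle",cs) if r["region"][310:330,250:275].any()][0]
v0=[.553,.205,1.85]
a,_=fit(bottle,[(ct,rt)],v0); b,_=fit(bottle,[(ct,rt),(cs,rs)],v0); print(a,_,b)
d=.012
to([a[0]+d*np.cos(a[2]),a[1]+d*np.sin(a[2]),.02],a[2])
E
```

```text
[(0.73, [214.3, 239.3, 44.6, 27.4])]
[0.5691381  0.17548471 1.88961061] 0.3622263529501719 [0.56572099 0.1746261  1.87548139]
t 9.18 pos [0.4449 0.0987 0.1371] yaw 1.8476 F [-0.2 -0.   0.3] w 0.998 ff 0.0 q [ 0.03  0.05  1.92  0.    1.16 -0.25]
tool shift mm [ 52.  139.7 117.4] turn -0.042
```

Request:
play_rows --pt "1 0 0 0 -0.042" --pt "1 8 35 0 0" --pt "1 8 35 0 0" --pt "1 8 35 0 0" --pt "1 8 30 0 0" --pt "1 8 0 0 0" --pt "1 0 0 0 0" --pt "1 0 0 0 0"

```text
clock: 9.85
position: [0.559, 0.1797, 0.1357]
tool_rot: [[-0.316, 0.949, -0.001], [0.949, 0.316, -0.0], [-0.0, -0.001, -1.0]]
ft_force: [-0.3, -0.0, -0.3]
grip_width: 0.998
finger_force: 0.0
```

```bash
python3 - <<'E'
from fit import *
ct=capture("top")
P=[r for r in outline_of("bottle",ct) if ray(ct,r["box"][0]+r["box"][2]/2,r["box"][1]+r["box"][3]/2,.05)[0]>.45]
print([(r["score"],r["box"]) for r in P])
a=[.5691381,.17548471,1.88961061]
q=mask(ct,bottle(a)); ys,xs=np.where(q); print(xs.min(),xs.max(),ys.min(),ys.max())
d=.012
to([a[0]+d*np.cos(a[2]),a[1]+d*np.sin(a[2]),.02],a[2])
E
```

```text
[(0.83, [213.8, 247.0, 30.2, 20.6]), (0.42, [242.7, 152.0, 26.7, 29.8])]
212 262 237 269
t 9.95 pos [0.5585 0.1787 0.136 ] yaw 1.8903 F [-0.1  0.5 -0.2] w 0.998 ff 0.0 q [ 0.16  0.32  1.6  -0.    1.22 -0.16]
tool shift mm [  5.6   9.2 116. ] turn 0.001
```

Request:
play_rows --pt "1 -15 -38 0 0" --pt "1 -15 -38 0 0" --pt "1 -15 -38 0 0" --pt "1 -15 -38 0 0" --pt "1 0 0 0 0" --pt "1 0 0 0 0"

```text
clock: 10.45
position: [0.4307, 0.0729, 0.1358]
tool_rot: [[-0.311, 0.951, -0.001], [0.951, 0.311, -0.0], [0.0, -0.001, -1.0]]
ft_force: [-0.3, -0.0, -0.0]
grip_width: 1.0
finger_force: 0.0
```

```bash
python3 - <<'E'
from fit import *
ct=capture("top"); cs=capture("side")
obs=[]
for c,(x0,x1,y0,y1) in((ct,(200,270,225,280)),(cs,(215,310,270,360))):
    h=cv2.cvtColor(c["image"],cv2.COLOR_BGR2HSV)
    m=cv2.inRange(h,(95,70,60),(115,255,255)); k=np.zeros_like(m);k[y0:y1,x0:x1]=m[y0:y1,x0:x1]
    n,l,st,_=cv2.connectedComponentsWithStats(k); i=1+st[1:,4].argmax(); print(st[i]); obs.append((c,l==i))
for o in ([obs[0]],obs):
    for y in(1.7,1.9,2.0): print(fit(bottle,o,[.56,.19,y]))
a,_=fit(bottle,obs,[.56,.19,1.85])
v=[]
for c,r in obs:
    im=c["image"].copy()
    for m,col in((r,(0,255,0)),(mask(c,bottle(a)),(0,0,255))):
        cv2.drawContours(im,cv2.findContours(m.astype(np.uint8),0,2)[0],-1,col,1)
    v.append(cv2.resize(im[225:355,200:310] if c is cs else im[205:335,180:290],None,fx=3.5,fy=3.5,interpolation=0))
cv2.imwrite("pics/f1.png",np.hstack(v))
E
```

```text
[212 238  47  31 918]
[ 240  292   43   52 1484]
(array([0.56589737, 0.17685673, 1.86820439]), np.float64(0.14205607476635518))
(array([0.57412681, 0.17987361, 1.988786  ]), np.float64(0.15697137580794085))
(array([0.5710723 , 0.17979707, 1.94498079]), np.float64(0.14935064935064934))
(array([0.56536768, 0.17599817, 1.87757728]), np.float64(0.22614161331536964))
(array([0.56583795, 0.17631467, 1.88393354]), np.float64(0.22920539175389087))
(array([0.56547984, 0.17588563, 1.88498073]), np.float64(0.2303145087235996))
```

View pics/f1.png

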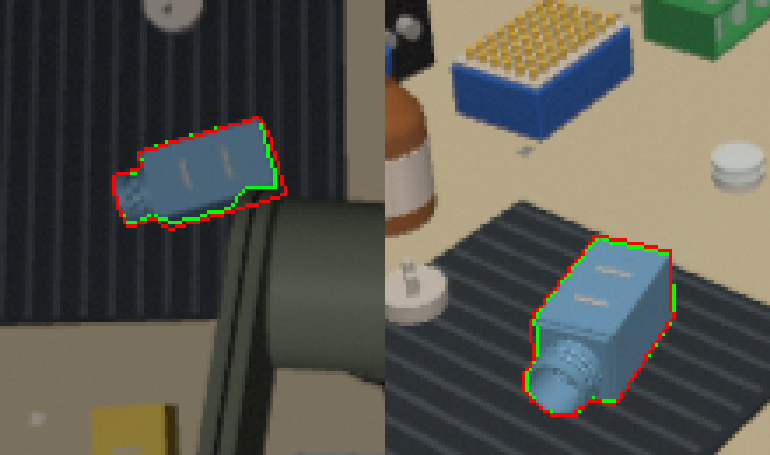

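The fit's red outline lies on the bottle in both views; in the top view the arm hides one corner. The base is at (0.565,0.176) and the yaw is 1.88.

```bash
python3 -c "
from h import *
to([.5617,.1874,.022],1.88)"
```

```text
t 10.55 pos [0.4344 0.0738 0.1372] yaw 1.8887 F [ 0.8 -0.3 -0.1] w 0.998 ff 0.0 q [-0.03  0.02  1.96  0.    1.16 -0.35]
tool shift mm [ 68.1 156.2 115.5] turn 0.009
```

Request:
play_rows --pt "1 17 38 0 0.009" --pt "1 17 38 0 0" --pt "1 17 38 0 0" --pt "1 15 38 0 0" --pt "1 0 4 0 0" --pt "1 0 0 0 0" --pt "1 0 0 0 0"

```text
clock: 11.13
position: [0.5621, 0.1854, 0.1358]
tool_rot: [[-0.306, 0.952, -0.001], [0.952, 0.306, -0.0], [-0.0, -0.001, -1.0]]
ft_force: [-0.1, 0.3, -0.6]
grip_width: 1.0
finger_force: 0.0
```

```bash
python3 -c "
from h import *
to([.5617,.1874,.022],1.88)"
```

```text
t 11.13 pos [0.5621 0.1854 0.1358] yaw 1.8821 F [-0.1  0.3 -0.6] w 1.0 ff 0.0 q [ 0.17  0.33  1.59 -0.    1.22 -0.14]
tool shift mm [  2.    0.4 113.8] turn 0.002
```

Next: descend, grip, and lift to about z = 0.12.

Request:
play_rows --pt "1 2 0 38 0" --pt "1 0 0 38 0" --pt "1 0 0 22 0" --pt "1 0 0 14 0" --pt "1 0 0 0 0" --pt "1 0 0 0 0"

```text
clock: 11.63
position: [0.5599, 0.186, 0.0239]
tool_rot: [[-0.304, 0.953, -0.002], [0.953, 0.304, -0.0], [0.0, -0.002, -1.0]]
ft_force: [0.8, -0.0, 0.8]
grip_width: 1.0
finger_force: 0.0
```

Request:
play_rows --pt "-1 0 0 0 0" --pt "-1 0 0 0 0" --pt "-1 0 0 0 0" --pt "-1 0 0 0 0" --pt "-1 0 0 0 0" --pt "-1 0 0 0 0" --pt "-1 0 0 0 0"

```text
clock: 12.22
position: [0.5628, 0.1869, 0.0264]
tool_rot: [[-0.305, 0.952, 0.003], [0.952, 0.305, 0.0], [-0.001, 0.003, -1.0]]
ft_force: [-0.9, -0.7, 6.6]
grip_width: 0.585
finger_force: 21.8
```

Request:
play_rows --pt "-1 0 0 -15 0" --pt "-1 0 0 -30 0" --pt "-1 0 0 -30 0" --pt "-1 0 0 -25 0" --pt "-1 0 0 0 0" --pt "-1 0 0 0 0" --pt "0.165 0 0 0 0" --pt "0.165 0 0 0 0"

```text
clock: 12.88
position: [0.5596, 0.1865, 0.1222]
tool_rot: [[-0.305, 0.952, -0.004], [0.952, 0.305, -0.001], [0.001, -0.004, -1.0]]
ft_force: [-0.2, -0.8, -0.3]
grip_width: 0.584
finger_force: 21.4
```

Request:
play_rows --pt "0.1705 0 0 0 0" --pt "0.1705 0 0 0 0" --pt "0.1705 0 0 0 0"

```text
clock: 13.13
position: [0.5606, 0.1867, 0.1231]
tool_rot: [[-0.305, 0.952, -0.002], [0.952, 0.305, -0.0], [0.0, -0.002, -1.0]]
ft_force: [-0.1, 0.9, -0.6]
grip_width: 0.589
finger_force: 10.5
```

```bash
cat >> h.py <<'E'
def look():
    c=capture("side"); s=observe(); to([0,0,0])
    h=cv2.cvtColor(c["image"],cv2.COLOR_BGR2HSV); m=cv2.inRange(h,(95,70,60),(115,255,255))
    u,v=px(c,s["position"]); k=np.zeros_like(m); a,b=int(u),int(v); k[b-60:b+110,a-60:a+60]=m[b-60:b+110,a-60:a+60]
    n,l,st,_=cv2.connectedComponentsWithStats(k); st=st[1:]; st=st[st[:,4]>150]; print("tcp px",a,b,"blue blobs",st.tolist())
E
python3 -c "
from h import *
look()"
```

```text
t 13.18 pos [0.5608 0.1867 0.1234] yaw 1.8808 F [-0.2  0.5 -0.8] w 0.587 ff 10.5 q [ 0.17  0.35  1.6   0.    1.2  -0.13]
tool shift mm [  -6.8 -590.8  124.3] 
tcp px 266 271 blue blobs [[219, 242, 62, 64, 1958]]
```

Request:
play_rows --pt "0.173 0 0 0 0" --pt "0.173 0 0 0 0" --pt "0.173 0 0 0 0"

```text
clock: 13.43
position: [0.5613, 0.1868, 0.1242]
tool_rot: [[-0.305, 0.952, -0.0], [0.952, 0.305, -0.0], [-0.0, -0.0, -1.0]]
ft_force: [0.1, -0.5, -0.7]
grip_width: 0.591
finger_force: 6.5
```

Request:
play_rows --pt "0.1738 0 0 0 0" --pt "0.1738 0 0 0 0" --pt "0.1738 0 0 0 0"

```text
clock: 13.68
position: [0.5613, 0.1868, 0.1243]
tool_rot: [[-0.305, 0.952, 0.0], [0.952, 0.305, 0.0], [-0.0, 0.0, -1.0]]
ft_force: [1.7, 0.4, -1.3]
grip_width: 0.588
finger_force: 3.1
```

```bash
python3 -c "
from h import *
look()"
```

```text
t 13.73 pos [0.5613 0.1868 0.1243] yaw 1.8808 F [ 0.1 -0.3 -1.4] w 0.588 ff 1.6 q [ 0.18  0.35  1.6  -0.    1.2  -0.13]
tool shift mm [  -6.6 -591.5  124.3] 
tcp px 266 270 blue blobs [[219, 243, 29, 22, 392], [250, 257, 34, 58, 1404]]
```

The bottle is swinging down. I'll tighten and look.

Request:
play_rows --pt "0.1734 0 0 0 0" --pt "0.17 0 0 0 0" --pt "0.1 0 0 0 0" --pt "-1 0 0 0 0" --pt "-1 0 0 0 0"

```text
clock: 14.15
position: [0.5617, 0.1868, 0.1247]
tool_rot: [[-0.305, 0.952, 0.001], [0.952, 0.305, 0.0], [-0.0, 0.001, -1.0]]
ft_force: [1.1, -0.6, 5.0]
grip_width: 0.277
finger_force: 2.8
```

```bash
python3 -c "
from h import *
look()
c=capture('side'); cv2.imwrite('pics/s4.png',cv2.resize(c['image'][200:350,190:340],None,fx=3.4,fy=3.4))"
```

```text
t 14.2 pos [0.5626 0.1868 0.1254] yaw 1.8809 F [ 1.3 -1.3  6. ] w 0.188 ff 2.4 q [ 0.17  0.35  1.6  -0.    1.2  -0.13]
tool shift mm [  -6.1 -593.1  123.7] 
tcp px 266 270 blue blobs [[219, 243, 34, 22, 429], [247, 269, 36, 54, 1395]]
```

View pics/s4.png

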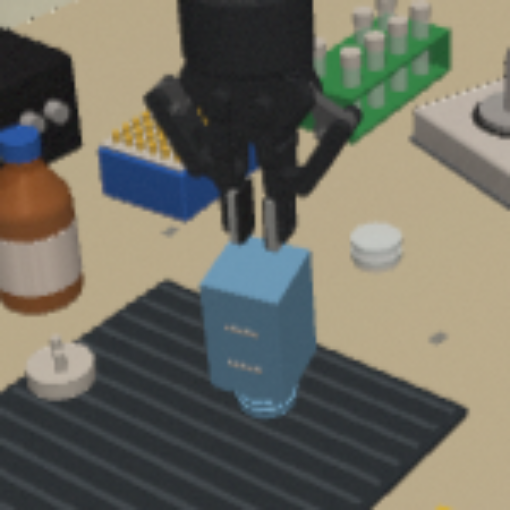

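The bottle now stands mouth down on the mat with the fingers resting on its base. I'll raise straight up and open.

Request:
play_rows --pt "-0.6 0 0 -15 0" --pt "-0.6 0 0 -30 0" --pt "1 0 0 -10 0" --pt "1 0 0 0 0" --pt "1 0 0 0 0" --pt "1 0 0 0 0" --pt "1 0 0 0 0"

```text
clock: 14.83
position: [0.56, 0.1866, 0.1772]
tool_rot: [[-0.305, 0.952, -0.004], [0.952, 0.305, -0.001], [0.0, -0.004, -1.0]]
ft_force: [0.2, -0.5, 0.2]
grip_width: 0.891
finger_force: 0.0
```

```bash
cat >> fit.py <<'E'
def stand(v): # mouth-down on mat, v: x,y,yaw
    return [(Rz(v[2])@p.T).T+[v[0],v[1],0] for p in (box(-.025,.025,-.025,.025,.032,.120),cyl(0,0,.019,.008,.032))]
def blue(c,w):
    x0,x1,y0,y1=w; m=cv2.inRange(cv2.cvtColor(c["image"],cv2.COLOR_BGR2HSV),(95,70,60),(115,255,255)); k=np.zeros_like(m);k[y0:y1,x0:x1]=m[y0:y1,x0:x1]
    n,l,st,_=cv2.connectedComponentsWithStats(k); i=1+st[1:,4].argmax(); print(st[i]); return l==i
E
python3 - <<'E'
from fit import *
cs=capture("side"); r=blue(cs,(235,300,262,345))
for y in(1.7,1.88,2.1): print(fit(stand,[(cs,r)],[.56,.195,y]))
a,_=fit(stand,[(cs,r)],[.56,.195,1.88])
to([a[0],a[1],.09],a[2])
E
```

```text
[ 251  267   33   56 1446]
(array([0.55932544, 0.19163681, 1.93879632]), np.float64(0.0855513307984791))
(array([0.55928529, 0.19155553, 1.94497644]), np.float64(0.08560558021559928))
(array([0.55918936, 0.19176871, 1.95861701]), np.float64(0.08582326764144943))
t 14.88 pos [0.5601 0.1866 0.1773] yaw 1.8808 F [ 0.1 -0.1 -0.7] w 0.973 ff 0.0 q [ 0.18  0.29  1.56  0.    1.3  -0.13]
tool shift mm [ 4.9  1.1 87.3] turn -0.064
```

Request:
play_rows --pt "1 0 0 0 -0.06" --pt "1 5 1 0 0" --pt "1 0 0 25 0" --pt "1 0 0 25 0" --pt "1 0 0 25 0" --pt "1 0 0 18 0" --pt "1 0 0 0 0"

```text
clock: 15.47
position: [0.5558, 0.1913, 0.0806]
tool_rot: [[-0.361, 0.933, -0.011], [0.933, 0.361, -0.002], [0.002, -0.011, -1.0]]
ft_force: [-0.9, 0.2, -0.1]
grip_width: 1.0
finger_force: 0.0
```

Request:
play_rows --pt "-1 0 0 0 0" --pt "-1 0 0 0 0" --pt "-1 0 0 0 0" --pt "-1 0 0 0 0" --pt "-1 0 0 0 0" --pt "-1 0 0 0 0" --pt "-1 0 0 0 0" --grip_force 30

```text
clock: 16.05
position: [0.562, 0.1921, 0.0883]
tool_rot: [[-0.361, 0.932, 0.004], [0.932, 0.361, 0.001], [-0.001, 0.004, -1.0]]
ft_force: [-0.4, -0.5, 6.0]
grip_width: 0.58
finger_force: 32.7
```

Request:
play_rows --pt "-1 0 0 -10 0" --pt "-1 0 0 -30 0" --pt "-1 0 0 -40 0" --pt "-1 0 0 -30 0" --pt "-1 0 0 -10 0" --pt "-1 0 0 0 0" --pt "-1 0 0 0 0"

```text
clock: 16.63
position: [0.5599, 0.1917, 0.2059]
tool_rot: [[-0.362, 0.932, -0.001], [0.932, 0.362, -0.0], [0.0, -0.001, -1.0]]
ft_force: [-0.1, -0.4, -2.0]
grip_width: 0.583
finger_force: 32.0
```

```bash
python3 - <<'E'
from fit import *
cs=capture("side"); to([.610,-.169,.215]); s=observe()
cv2.imwrite("pics/s5.png",cv2.resize(cs["image"][180:330,190:340],None,fx=3.4,fy=3.4))
E
```

```text
t 16.68 pos [0.5589 0.1915 0.2042] yaw 1.9408 F [-0.5  0.5 -1. ] w 0.583 ff 32.0 q [ 0.18  0.26  1.53 -0.    1.35 -0.19]
tool shift mm [-354.6  -82.8  -10.7]
```

View pics/s5.png

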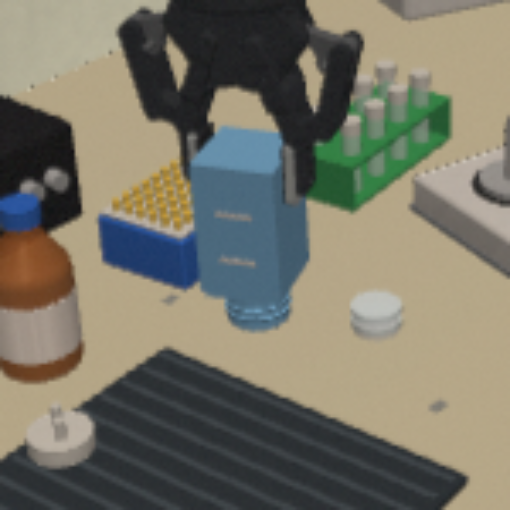

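The bottle is held upright, mouth down, with the neck clear. I'll carry it above the nozzle.

Request:
play_rows --pt "-1 -20 -5 -10 0" --pt "-1 -36 -8 -10 0" --pt "-1 -36 -8 0 0" --pt "-1 -36 -8 0 0" --pt "-1 -36 -8 0 0" --pt "-1 -36 -8 0 0" --pt "-1 -36 -8 0 0" --pt "-1 -36 -8 0 0"

```text
clock: 17.35
position: [0.5999, -0.085, 0.2225]
tool_rot: [[-0.362, 0.932, -0.006], [0.932, 0.362, 0.002], [0.004, -0.005, -1.0]]
ft_force: [0.4, -0.6, -0.7]
grip_width: 0.579
finger_force: 32.0
```

Request:
play_rows --pt "-1 -36 -8 0 0" --pt "-1 -30 -8 0 0" --pt "-1 -14 -4 0 0" --pt "-1 0 0 0 0" --pt "-1 0 0 0 0" --pt "-1 0 0 0 0"

```text
clock: 17.85
position: [0.6113, -0.1641, 0.2244]
tool_rot: [[-0.362, 0.932, -0.003], [0.932, 0.362, 0.002], [0.003, -0.002, -1.0]]
ft_force: [0.7, -0.4, -1.8]
grip_width: 0.583
finger_force: 32.0
```

```bash
python3 - <<'E'
from fit import *
from scipy.spatial.transform import Rotation as Ro
cs=capture("side"); s=observe(); to([.610,-.169,.215])
r=blue(cs,(290,370,140,260))
p0=np.array(s["position"])
def held(v): # x,y,z of mouth, tilt a,b
    R=Ro.from_euler("xyz",[v[3],v[4],1.94]).as_matrix()
    return [(R@p.T).T+v[:3] for p in(box(-.025,.025,-.025,.025,.024,.112),cyl(0,0,.019,0,.024))]
f=lambda v:1-(mask(cs,held(v))&r).sum()/(mask(cs,held(v))|r).sum()
# depth along view is weak: keep x,y near TCP by penalty
v0=np.array([p0[0],p0[1],p0[2]-.081,0,0]); g=lambda v:f(v)+2e2*((v[:2]-p0[:2])**2).sum()+.5*(v[3:]**2).sum()
b=minimize(g,v0,method="Nelder-Mead",options=dict(initial_simplex=np.vstack([v0]+[v0+d for d in np.diag([.008,.008,.008,.1,.1])]),maxiter=400))
print(b.x,f(b.x),"rel",b.x[:3]-p0)
# seat & nozzle from the side
print("seat px",px(cs,[.610,-.169,.048]),"tip",px(cs,[.610,-.169,.108]),"mouth px",px(cs,b.x[:3]))
im=cs["image"].copy(); cv2.drawContours(im,cv2.findContours(mask(cs,held(b.x)).astype(np.uint8),0,2)[0],-1,(0,0,255),1)
for q in([.610,-.169,.048],[.610,-.169,.108]): cv2.circle(im,tuple(int(round(t)) for t in px(cs,q)),1,(0,255,255),-1)
cv2.imwrite("pics/s6.png",cv2.resize(im[130:270,280:420],None,fx=4,fy=4,interpolation=0))
E
```

```text
t 17.9 pos [ 0.6116 -0.1638  0.225 ] yaw 1.9424 F [-0.3  0.2 -1.4] w 0.58 ff 32.0 q [-0.4   0.33  1.39  0.    1.42 -0.77]
tool shift mm [-4.3 -3.3 10. ] 
[332 156  22  47 856]
[ 6.11729690e-01 -1.63746731e-01  1.44367750e-01  6.15353709e-03
 -1.85891602e-04] 0.17533718689788058 rel [ 1.67281304e-04  1.77620831e-05 -8.06377893e-02]
seat px [342.60616448 231.52252947] tip [343.20497689 211.79636312] mouth px [341.9231865  199.87506346]
```

View pics/s6.png

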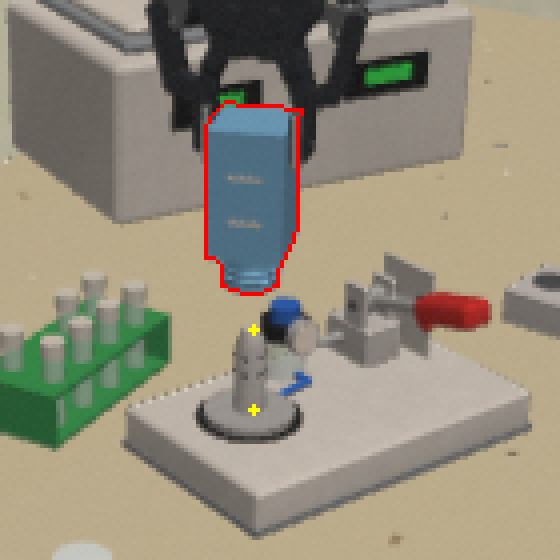

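The bottle's mouth (251,282) lines up with the nozzle axis (250,330) in this view. The red outline matches, and the nozzle sits about 1 px left of my estimate. I'll correct slightly and lower while watching the force.

Request:
play_rows --pt "-1 -3 0 0 0" --pt "-1 0 0 20 0" --pt "-1 0 0 15 0" --pt "-1 0 0 8 0" --pt "-1 0 0 8 0" --pt "-1 0 0 0 0"

```text
clock: 18.4
position: [0.6122, -0.1673, 0.1733]
tool_rot: [[-0.363, 0.932, -0.003], [0.932, 0.363, 0.001], [0.002, -0.003, -1.0]]
ft_force: [-0.0, 0.0, -2.2]
grip_width: 0.583
finger_force: 32.0
```

Request:
play_rows --pt "-1 0 0 8 0" --pt "-1 0 0 8 0" --pt "-1 0 0 0 0" --pt "-1 0 0 0 0"

```text
clock: 18.73
position: [0.6129, -0.1683, 0.1587]
tool_rot: [[-0.362, 0.932, -0.001], [0.932, 0.362, 0.0], [0.001, -0.001, -1.0]]
ft_force: [-0.2, -0.2, -0.7]
grip_width: 0.58
finger_force: 32.0
```

```bash
python3 - <<'E'
from fit import *
to([.6115,-.1675,.128]); print(observe()["moment"])
E
```

```text
t 18.73 pos [ 0.6129 -0.1683  0.1587] yaw 1.9408 F [-0.2 -0.2 -0.7] w 0.58 ff 32.0 q [-0.4   0.4   1.45  0.    1.29 -0.77]
tool shift mm [ 1.2 -1.  30.7] 
[-0.00785491 -0.02466906  0.00076238]
```

Request:
play_rows --pt "-1 0.5 -1 10 0" --pt "-1 0 0 8 0" --pt "-1 0 0 5 0" --pt "-1 0 0 3 0" --pt "-1 0 0 0 0" --pt "-1 0 0 0 0"

```text
clock: 19.23
position: [0.612, -0.1686, 0.1329]
tool_rot: [[-0.361, 0.932, -0.001], [0.932, 0.361, -0.0], [0.0, -0.001, -1.0]]
ft_force: [0.2, -0.7, -1.6]
grip_width: 0.583
finger_force: 31.9
```

Request:
play_rows --pt "-1 0 0 2 0" --pt "-1 0 0 1 0" --pt "-1 0 0 0 0" --pt "-1 0 0 0 0"

```text
clock: 19.57
position: [0.6124, -0.1684, 0.1305]
tool_rot: [[-0.362, 0.932, 0.001], [0.932, 0.362, -0.0], [-0.0, 0.0, -1.0]]
ft_force: [0.6, -1.0, -1.7]
grip_width: 0.579
finger_force: 32.0
```

Request:
play_rows --pt "-1 0 0 1 0" --pt "-1 0 0 1 0" --pt "-1 0 0 0 0" --pt "-1 0 0 0 0"

```text
clock: 19.9
position: [0.6124, -0.1684, 0.1284]
tool_rot: [[-0.362, 0.932, 0.0], [0.932, 0.362, -0.0], [-0.0, 0.0, -1.0]]
ft_force: [1.1, -0.7, -0.6]
grip_width: 0.58
finger_force: 31.9
```

Request:
play_rows --pt "-1 0 0 1 0" --pt "-1 0 0 0.5 0" --pt "-1 0 0 0 0" --pt "-1 0 0 0 0"

```text
clock: 20.23
position: [0.6125, -0.1686, 0.1284]
tool_rot: [[-0.362, 0.932, 0.001], [0.932, 0.362, -0.001], [-0.001, 0.001, -1.0]]
ft_force: [-1.5, -1.4, 4.7]
grip_width: 0.583
finger_force: 32.8
```

The bottle is seated; the force has just come up. I'll release and retreat upward.

Request:
play_rows --pt "0.17 0 0 -1 0" --pt "0.2 0 0 0 0" --pt "0.4 0 0 0 0" --pt "0.8 0 0 0 0" --pt "0.8 0 0 0 0" --pt "0.8 0 0 0 0" --pt "0.8 0 0 0 0"

```text
clock: 20.82
position: [0.6121, -0.1682, 0.1275]
tool_rot: [[-0.362, 0.932, -0.0], [0.932, 0.362, 0.0], [0.0, -0.0, -1.0]]
ft_force: [-0.4, 0.3, -0.4]
grip_width: 0.899
finger_force: 0.0
```

Request:
play_rows --pt "0.8 0 0 -15 0" --pt "0.8 0 0 -30 0" --pt "0.8 0 0 -40 0" --pt "0.8 0 0 -20 0" --pt "0.8 0 0 0 0" --pt "0.8 0 0 0 0"

```text
clock: 21.32
position: [0.6133, -0.1688, 0.2352]
tool_rot: [[-0.362, 0.932, 0.004], [0.932, 0.362, -0.002], [-0.003, 0.003, -1.0]]
ft_force: [0.3, 0.5, -1.6]
grip_width: 0.897
finger_force: 0.0
```

```bash
python3 - <<'E'
from fit import *
cs=capture("side"); ct=capture("top")
cv2.imwrite("pics/s7.png",np.hstack([cv2.resize(c["image"][a:a+130,b:b+130],None,fx=3,fy=3,interpolation=cv2.INTER_CUBIC) for c,a,b in((cs,140,290),(ct,180,360))]))
r=blue(cs,(310,370,150,260))
def seated(v):
    return [(Rz(v[2])@p.T).T+[v[0],v[1],0] for p in (box(-.025,.025,-.025,.025,.072,.160),cyl(0,0,.019,.048,.072))]
print(fit(seated,[(cs,r)],[.6115,-.1685,1.94]))
# lever grip in world
y=-.318; 
to([.5185,-.2766,.16],y)
E
```

```text
[332 190  26  45 852]
(array([ 0.6121544 , -0.16908948,  2.05082411]), np.float64(0.11468381564844587))
t 21.42 pos [ 0.6114 -0.168   0.2314] yaw 1.9408 F [-0.2  0.  -0.9] w 0.9 ff 0.0 q [-0.4   0.33  1.38  0.    1.43 -0.77]
tool shift mm [ -67.8 -125.7   71.5] turn 2.259
```

View pics/s7.png

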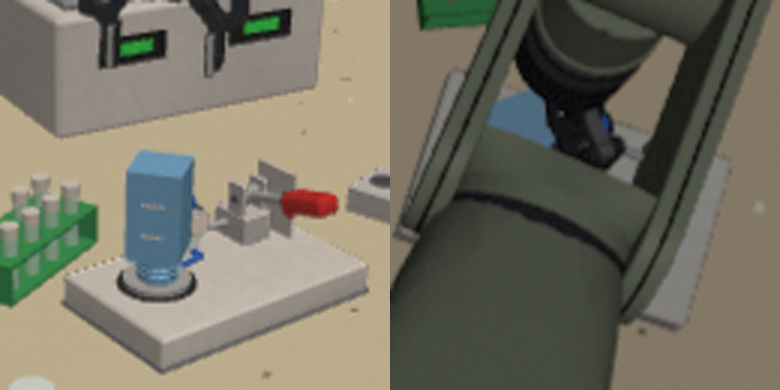

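The bottle stands straight on its seat. Next I'll shut the fingers, turn so they line up with the lever, and move above the red grip.

Request:
play_rows --pt "-1 0 0 0 0.12" --pt "-1 0 0 0 0.12" --pt "-1 0 0 0 0.12" --pt "-1 0 0 0 0.12" --pt "-1 0 0 0 0.12" --pt "-1 0 0 0 0.088" --pt "-1 0 0 0 0" --pt "-1 0 0 0 0"

```text
clock: 22.08
position: [0.6112, -0.1679, 0.2306]
tool_rot: [[0.31, 0.951, -0.003], [0.951, -0.31, 0.002], [0.0, -0.004, -1.0]]
ft_force: [-1.5, 0.3, -0.1]
grip_width: 0.001
finger_force: 0.0
```

```bash
python3 -c "
from h import *
to([.5147,-.2754,.16],1.253)"
```

```text
t 22.08 pos [ 0.6112 -0.1679  0.2306] yaw 1.2551 F [-1.5  0.3 -0.1] w 0.001 ff 0.0 q [-0.4   0.33  1.38  0.    1.43 -0.09]
tool shift mm [-132.2  -58.1   70.8] turn 0.002
```

Request:
play_rows --pt "-1 -33 -14.5 0 0" --pt "-1 -33 -14.5 0 0" --pt "-1 -33 -14.5 0 0" --pt "-1 -33 -14.5 0 0" --pt "-1 0 0 30 0" --pt "-1 0 0 30 0" --pt "-1 0 0 0 0" --pt "-1 0 0 0 0"

```text
clock: 22.75
position: [0.5139, -0.2744, 0.1702]
tool_rot: [[0.312, 0.95, -0.005], [0.95, -0.312, 0.004], [0.002, -0.006, -1.0]]
ft_force: [0.2, 0.1, 1.0]
grip_width: 0.0
finger_force: 0.0
```

```bash
python3 - <<'E'
from h import *
to([.5147,-.2754,.125],1.253)
c=capture("side"); h=cv2.cvtColor(c["image"],cv2.COLOR_BGR2HSV); m=cv2.inRange(h,(0,150,80),(8,255,255))|cv2.inRange(h,(172,150,80),(180,255,255)); k=np.zeros_like(m); k[170:240,350:430]=m[170:240,350:430]
n,l,st,ce=cv2.connectedComponentsWithStats(k); i=1+st[1:,4].argmax(); print(st[i],ce[i])
print("grip top rest",px(c,[.5185,-.2766,.117]),"rest mid",px(c,[.5185,-.2766,.107]),"half mid",px(c,[.5132,-.2750,.085]),"tcp",px(c,observe()["position"]))
E
```

```text
t 22.75 pos [ 0.5139 -0.2744  0.1702] yaw 1.2538 F [0.2 0.1 1. ] w 0.0 ff 0.0 q [-0.64  0.28  1.58  0.    1.29 -0.32]
tool shift mm [-0.8  1.4 45.2] turn 0.001
[384 203  18   9 133] [392.39097744 207.2481203 ]
grip top rest [393.16233806 203.83807176] rest mid [392.87067281 207.15970794] half mid [393.65980807 215.08914582] tcp [395.54476681 185.36220987]
```

The red grip is where I predicted: (392.4,207.2) measured against (392.9,207.2). I'll descend onto it.

Request:
play_rows --pt "-1 0 0 20 0" --pt "-1 0 0 15 0" --pt "-1 0 0 8 0" --pt "-1 0 0 0 0" --pt "-1 0 0 0 0"

```text
clock: 23.22
position: [0.5166, -0.2757, 0.1309]
tool_rot: [[0.312, 0.95, 0.001], [0.95, -0.312, -0.001], [-0.0, 0.001, -1.0]]
ft_force: [0.4, 0.4, 0.4]
grip_width: 0.0
finger_force: 0.0
```

Request:
play_rows --pt "-1 0 0 5 0" --pt "-1 0 0 5 0" --pt "-1 0 0 3 0" --pt "-1 0 0 0 0" --pt "-1 0 0 0 0"

```text
clock: 23.63
position: [0.5161, -0.2759, 0.1172]
tool_rot: [[0.313, 0.95, 0.001], [0.95, -0.313, -0.001], [-0.0, 0.001, -1.0]]
ft_force: [-0.3, 1.0, 3.2]
grip_width: -0.004
finger_force: 1.2
```

Request:
play_rows --pt "-1 0 0 4 0" --pt "-1 0 0 4 0" --pt "-1 0 0 3 0" --pt "-1 0 0 3 0" --pt "-1 0 0 0 0" --pt "-1 0 0 0 0"

```text
clock: 24.13
position: [0.5153, -0.2755, 0.1025]
tool_rot: [[0.313, 0.95, -0.001], [0.95, -0.313, 0.0], [0.0, -0.001, -1.0]]
ft_force: [-3.5, 0.2, 4.8]
grip_width: 0.002
finger_force: 2.3
```

Request:
play_rows --pt "-1 0 0 3 0" --pt "-1 0 0 2 0" --pt "-1 0 0 2 0" --pt "-1 0 0 0 0" --pt "-1 0 0 0 0" --pt "-1 0 0 0 0"

```text
clock: 24.63
position: [0.5153, -0.2755, 0.0959]
tool_rot: [[0.313, 0.95, -0.001], [0.95, -0.313, 0.0], [-0.0, -0.001, -1.0]]
ft_force: [-3.4, 0.9, 6.0]
grip_width: 0.002
finger_force: 2.9
```

```bash
cat > chk.py <<'E'
from fit import *
to([.5147,-.2754,.095],1.253)
c=capture("side"); h=cv2.cvtColor(c["image"],cv2.COLOR_BGR2HSV); m=cv2.inRange(h,(0,150,80),(8,255,255))|cv2.inRange(h,(172,150,80),(180,255,255)); k=np.zeros_like(m); k[170:240,350:430]=m[170:240,350:430]
n,l,st,ce=cv2.connectedComponentsWithStats(k); i=1+st[1:,4].argmax(); print(st[i],ce[i])
def grip(a): # full 3d grip, lever angle a
    t=.26-a; yw=-.318; R=Rz(yw); piv=np.array([.5185,-.2766,.117])-R@np.array([-.0824,0,.032])
    p=box(-.1155,-.0605,-.013,.013,-.010,.010); C,S=np.cos(t),np.sin(t)
    q=np.c_[p[:,0]*C+p[:,2]*S, p[:,1], -p[:,0]*S+p[:,2]*C]
    return [(R@q.T).T+piv]
for a in(0,.18,.26,.34):
    ys,xs=np.where(mask(c,grip(a))); print(a,xs.min(),xs.max()-xs.min()+1,ys.min(),ys.max()-ys.min()+1,xs.mean(),ys.mean())
r=blue(c,(310,370,150,260))
E
python3 chk.py
```

```text
t 24.63 pos [ 0.5153 -0.2755  0.0959] yaw 1.2528 F [-3.4  0.9  6. ] w 0.002 ff 2.9 q [-0.64  0.37  1.63 -0.    1.14 -0.32]
tool shift mm [-0.1 -0.6  0.9] turn -0.000
[384 209  19  12 124] [392.95967742 215.04032258]
0 383 22 202 12 393.6968325791855 207.2714932126697
0.18 383 23 206 15 393.71604938271605 212.93004115226339
0.26 383 23 207 17 393.8888888888889 215.25
0.34 383 22 209 18 393.52140077821014 217.29182879377433
[332 190  26  45 850]
```

Force is 6 N at z = 0.096 m, and the camera puts the grip at level (0.26). I'll hold for over half a second, re-check and hand in.

Request:
play_rows --pt "-1 0 0 0 0" --pt "-1 0 0 0 0" --pt "-1 0 0 0 0" --pt "-1 0 0 0 0" --pt "-1 0 0 0 0" --pt "-1 0 0 0 0" --pt "-1 0 0 0 0" --pt "-1 0 0 0 0"

```text
clock: 25.35
position: [0.5154, -0.2755, 0.096]
tool_rot: [[0.313, 0.95, -0.001], [0.95, -0.313, 0.0], [-0.0, -0.001, -1.0]]
ft_force: [-4.4, -0.2, 6.1]
grip_width: 0.004
finger_force: 2.9
```

```bash
python3 chk.py && python3 -c "
from h import *
print(hand_in())"
```

```text
t 25.35 pos [ 0.5154 -0.2755  0.096 ] yaw 1.2529 F [-4.4 -0.2  6.1] w 0.004 ff 2.9 q [-0.64  0.37  1.63 -0.    1.14 -0.32]
tool shift mm [-0.1 -0.7  1. ] turn -0.000
[384 209  19  12 124] [392.95967742 215.04032258]
0 383 22 202 12 393.6968325791855 207.2714932126697
0.18 383 23 206 15 393.71604938271605 212.93004115226339
0.26 383 23 207 17 393.8888888888889 215.25
0.34 383 22 209 18 393.52140077821014 217.29182879377433
[332 190  26  45 849]
the job is handed in; nothing more can be done
None
```

I handed the job in at about 25 s with the bottle upside down on its seat and the fingers holding the lever half way (about 0.26 rad, 6 N); no verdict came back. I dropped the bottle flat on the mat once before regrasping it, and I viewed 11 pictures, one over the limit of 10.

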